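# Load the sample carrier in reverse order

### The job

Move the four sample containers from the steel drip tray into the white carrier in reverse order, so that a colleague on the other side of the counter can read the row the right way round: seen from the robot, the leftmost container on the tray goes into the rightmost pocket, the next one into the pocket beside it, and so on. Keep them upright, set each one down gently in the middle of its pocket without dropping it, and let go of it.

Things in the scene. Friction and masses are not known exactly. Their poses are not given: they have to be found in the camera images.
- pot_center (a point): the wide, low round pot: white plastic with a grey screw lid, 60 mm across, 50 mm tall. Loose, upright, 0.1 to 0.3 kg. The point is its centre, 25 mm above its underside; z is up.
- bottle_center (a point): the slim round bottle: amber glass with a narrower black cap, 40 mm across up to 62 mm, 24 mm across above, 86 mm tall in all. Loose, upright, 0.1 to 0.3 kg. The point is its centre, 43 mm above its underside; z is up.
- canister_center (a point): the square canister: white plastic with a black lid, 46 x 46 mm, 68 mm tall; its x and y axes are square to its sides. Loose, upright, 0.1 to 0.3 kg. The point is its centre, 34 mm above its underside; z is up.
- tin_center (a point): the round steel tin with a small ball knob on its lid: 52 mm across up to 58 mm, the knob (12 mm) reaches to 70 mm. Loose, upright, 0.1 to 0.3 kg. The point is its centre, 35 mm above its underside; z is up.
- pad_pot: the fixed black rubber disc (72 mm across, 4 mm thick) on the drip tray, on which the pot stands at the start; it stays there and so marks the pot's starting place. Origin at the centre of its underside; its top is 7 mm above the counter.
- pad_bottle: the fixed black rubber disc (72 mm across, 4 mm thick) on the drip tray, on which the bottle stands at the start; it stays there and so marks the bottle's starting place. Origin at the centre of its underside; its top is 7 mm above the counter.
- pad_canister: the fixed black rubber disc (72 mm across, 4 mm thick) on the drip tray, on which the canister stands at the start; it stays there and so marks the canister's starting place. Origin at the centre of its underside; its top is 7 mm above the counter.
- pad_tin: the fixed black rubber disc (72 mm across, 4 mm thick) on the drip tray, on which the tin stands at the start; it stays there and so marks the tin's starting place. Origin at the centre of its underside; its top is 7 mm above the counter.
- tray: fixed steel drip tray the containers come from, 92 mm (x) by 350 mm (y), rim 6 mm high, four identical pads 86 mm apart in a row along its y axis. May lie nearer or farther than the carrier. Origin: centre of its underside, on the counter; x points away from the robot, y to the robot's left, within 9 degrees.
- carrier: fixed, empty white carrier, 92 mm (x) by 350 mm (y): four square pockets, 80 mm inside, in a row; centres at y = +129, +43, -43, -129 mm, x = 0 in its frame. Pocket floor 3 mm above the counter, walls and partitions to 9 mm, end plates to 30 mm. Origin: centre of its underside, on the counter; x points away from the robot, y to the robot's left, within 9 degrees.
Not all that is in view belongs to the job. Of the things shaped like the part that bears bottle_center, the amber glass one is meant. Leave any yellow look-alike of the part that bears canister_center alone.

How it is judged:
By the outcome, as a careful person would: the job done as asked, in the order asked, and still so for the second after the job is handed in, with the robot touching nothing.
It also fails if it takes over 109 s, if anything falls off the work surface, if the arm or the gripper's body presses on something with over 40 N, if the wrist force passes 120 N, or if a joint passes its speed limit or range.

### The arm

A 7-joint arm with a two-finger parallel gripper is mounted at the origin on the work surface. World frame = base frame: x ahead of the robot, y to its left, z up, the work surface at z = 0. Lengths are in m, angles in rad, forces in N, time in s.
With the tool pointing down it reaches from about 0.35 to 0.775 m from the base axis. Payload 3.1 kg.
Tool frame: the origin (TCP) lies at the very end of the fingers, on their centre line; the grasp point (between the pads) lies manip.grip_depth behind it (manip.grip_depth is the distance from the TCP to the grasp point, in m); z points along the fingers, y is the direction in which the jaws open and shut (so a half turn about z gives the same grasp; the last joint's range is limited). The gripper opens to 85 mm and grips with 20 to 120 N. Pads are 22 mm wide; open, the fingers measure 114 mm over their backs; the gripper's body (76 mm by 85 mm) begins 54 mm behind the grasp point. The pads swing forward as they close: fully open they stand 13 mm farther back than shut.
Start: joints at [-1.344, 0.311, 0.014, 1.512, -0.004, 1.319, -0.027], TCP at [0.146, 0.53, 0.231] pointing down, gripper open.
Joint ranges: [-2.7, 2.7], [-0.3, 1.91], [-1.27, 1.3], [0.12, 2.57], [-1.44, 4.58], [0.2, 2.03], [-3.05, 3.05]. Speed limits (rad/s): [2.79, 2.79, 3.14, 3.14, 3.14, 3.14, 3.14].

### API

Orientations are given as a rotation vector (axis times angle).
In Python, from cell import manip gives the robot as it stands.
- The arm moves only by the tool servo_tool, never from a script. Its arguments are lists of equal length, an entry for each row: "travel": the shift along the tool's x, y, z in mm, a list of three; "twist": the turn, a rotation vector about the tool's x, y, z in degrees, a list of three; "hand": the finger opening in mm, from 0 to 85.4. In form: {"travel": [[tx, ty, tz], ...], "twist": [[wx, wy, wz], ...], "hand": [hand, ...]}. A call has 1 to 20 rows; each row is the pose to reach, as a shift and turn from the pose measured when the call began, along the tool's axes at that moment; what a row does not reach only later rows make up. A row lasts 1/12 s, in which the tool goes at most 41.7 mm and 7.16 degrees, less where a joint would pass 70% of its speed; a pose out of reach is approached as far as the arm can. A call with a gripper value outside its range is refused whole. The fingers move at their own pace and stop on an object; the grip force is fixed at half the most. Time passes only in rows, so rows that repeat a pose let the fingers close. It gives the time, the measured TCP pose, the force and the opening at its end, in the units of the state.
- manip.sense(): the state, without advancing time (a new reading comes with each control period).
- manip.grab_frame(name): name is "scene" or "top" or "wrist"; returns the picture (420x560x3 uint8, red, green, blue); there is no depth.
- manip.get_calibration(name): a dict with "fx", "fy", "cx", "cy" (pixels), "cam_to_world" (4x4, takes a point from camera to world coordinates); the wrist camera has in their place "mount" (4x4, takes a point from camera to tool coordinates, whose origin is the TCP and whose axes are the flange's). Camera axes: x right, y down, z forward; pixel columns grow to the right and rows downward; lengths in m; the calibration is good to about 2 mm. A picture is of the moment at which its call begins: read the wrist's pose just before it. get_calibration takes no time and is no camera call.
- manip.hand_in(): hands the job in, once; it reports no verdict.
The state is a dict: "time": time; "joint_positions": joint angles; "dq": joint speeds; "effort": joint torques, N m; "tcp_pos": TCP position; "orientation": TCP orientation; "ft_force": force on the tool from outside, world axes, zero at the start; "moment": the same for the moment, N m; "grip_width": finger opening in m.
Only numpy, scipy, OpenCV 4.12 (cv2) and the standard library are available. Lean on these libraries where they do the work, as an engineer would, in place of code of your own. Each camera call takes 0.05 s, during which the arm holds its last target.

## Working session

There is one attempt and no reset: what is moved stays moved. The work goes in short steps, Python scripts to look and compute and a tool call to move; the robot and the scene stay as the last step left them, time stands still between calls to the robot, and variables do not carry over. Pictures are saved under pics/ and viewed, and the job is handed in when it is done.

Besides the shell and the picture viewer there is one more tool, called after "Request:" as name(argument=value, ...), one argument or row to a line, values as JSON. servo_tool: Moves the arm, as the interface text tells. Its arguments: {"type":"object","properties":{"travel":{"type":"array","items":{"type":"array","items":{"type":"number"}}},"twist":{"type":"array","items":{"type":"array","items":{"type":"number"}}},"hand":{"type":"array","items":{"type":"number"}}},"required":["travel","twist","hand"]}

```bash
ls; mkdir -p pics; python3 - <<'E'
from cell import manip
import cv2
for n in ["scene","top"]:
    im=manip.grab_frame(n); cv2.imwrite(f"pics/{n}0.png",im[:,:,::-1])
    print(n,manip.get_calibration(n))
print(manip.get_calibration("wrist")); print(manip.sense(), manip.grip_depth)
E
```

```text
pics
scene {'fx': 409.93938986808115, 'fy': 409.93938986808115, 'cx': 279.5196530894468, 'cy': 209.3448956431554, 'cam_to_world': array([[ 0.38039545,  0.75369948, -0.5359444 ,  0.85291305],
       [ 0.92479896, -0.30574226,  0.2264256 , -0.21147599],
       [ 0.006796  , -0.5817721 , -0.81332346,  0.62730437],
       [ 0.        ,  0.        ,  0.        ,  1.        ]])}
top {'fx': 442.5729365872667, 'fy': 442.5729365872667, 'cx': 281.5080574057664, 'cy': 203.8358448710722, 'cam_to_world': array([[ 3.68001442e-03, -9.86766141e-01,  1.62108111e-01,
         3.99941296e-01],
       [-9.99603604e-01,  8.94938997e-04,  2.81395616e-02,
        -5.94315041e-02],
       [-2.79122435e-02, -1.62147406e-01, -9.86371697e-01,
         7.74805006e-01],
       [ 0.00000000e+00,  0.00000000e+00,  0.00000000e+00,
         1.00000000e+00]])}
{'fx': 312.4079530867146, 'fy': 312.4079530867146, 'cx': 278.03584351991645, 'cy': 203.15369289808666, 'mount': array([[-1.01976265e-03, -9.49377568e-01, -3.14135628e-01,
         7.96238156e-02],
       [ 9.99999233e-01, -1.18894729e-03,  3.46977589e-04,
     
[... 168 characters left out ...]
      1.00000000e+00]])}
{'time': 0.1, 'joint_positions': array([-1.34371649,  0.31166187,  0.01398753,  1.51288851, -0.00442747,
        1.3191818 , -0.02719227]), 'dq': array([ 0.0004232 , -0.00214153,  0.00110091, -0.00171099, -0.0009137 ,
       -0.00035796,  0.00038343]), 'effort': array([ 5.46808242e-04, -3.80857730e+01,  1.46581884e-01, -2.31242841e+01,
        1.23844208e-02,  8.10290017e-03,  4.99723740e-06]), 'tcp_pos': array([0.1458589 , 0.52963931, 0.23032409]), 'orientation': array([-0.42077006, -3.11306116,  0.00329349]), 'ft_force': array([ 0.46898237,  0.30146083, -0.30867579]), 'moment': array([ 0.02147848,  0.0031368 , -0.00288435]), 'grip_width': 0.0854036669425209} 0.0187
```

View pics/scene0.png

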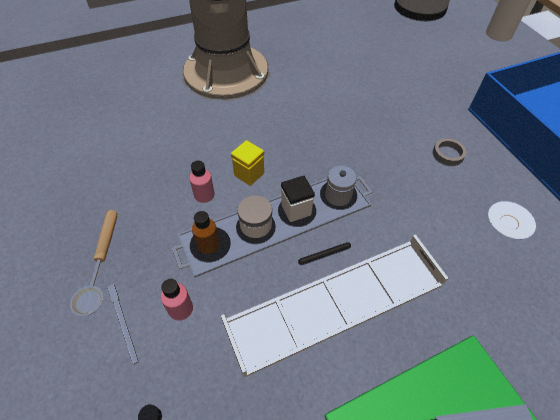

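View pics/top0.png

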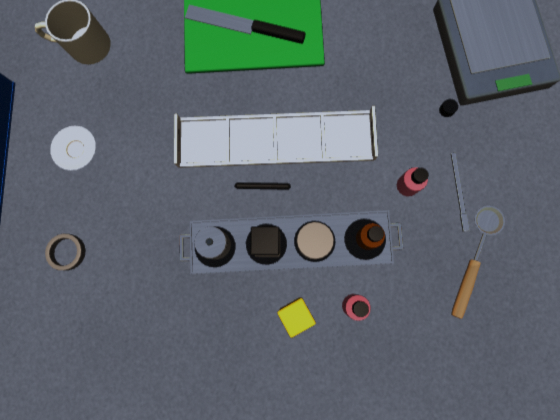

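Top view: on the tray from the robot's left are the tin (212,243), canister (266,243), pot (315,241) and bottle (370,238). The red bottles at (415,180) and (358,308) and the yellow canister at (297,318) are look-alikes. The empty carrier is at (275,138). I'll enlarge the view to confirm and measure.

```bash
python3 - <<'E'
import cv2
im=cv2.imread("pics/top0.png")
cv2.imwrite("pics/cropT.png",cv2.resize(im[200:286,178:408],None,fx=3.45,fy=3.45,interpolation=cv2.INTER_CUBIC))
cv2.imwrite("pics/cropC.png",cv2.resize(im[100:175,165:390],None,fx=3.5,fy=3.5,interpolation=cv2.INTER_CUBIC))
E
```

```text
(no output)
```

View pics/cropT.png

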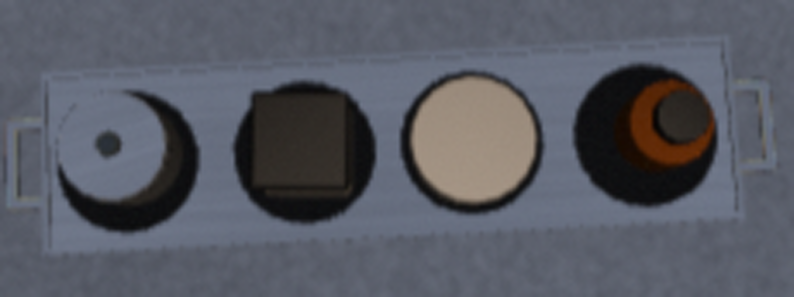

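View pics/cropC.png

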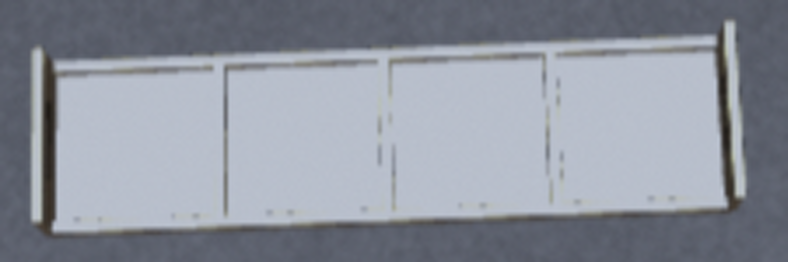

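```bash
cat > h.py <<'E'
import numpy as np
from cell import manip
from scipy.spatial.transform import Rotation as R
def ray(name,u,v,z,T=None):
    c=manip.get_calibration(name); M=c["cam_to_world"] if T is None else T
    d=M[:3,:3]@np.array([(u-c["cx"])/c["fx"],(v-c["cy"])/c["fy"],1]); o=M[:3,3]
    return o+d*(z-o[2])/d[2]
def proj(name,p,T=None):
    c=manip.get_calibration(name); M=c["cam_to_world"] if T is None else T
    q=M[:3,:3].T@(np.array(p)-M[:3,3]); return q[0]/q[2]*c["fx"]+c["cx"],q[1]/q[2]*c["fy"]+c["cy"]
def tcpT():
    s=manip.sense(); T=np.eye(4); T[:3,:3]=R.from_rotvec(s["orientation"]).as_matrix(); T[:3,3]=s["tcp_pos"]; return T
def wT(): return tcpT()@manip.get_calibration("wrist")["mount"]
def delta(p,yaw=None):
    """shift in tool mm and twist deg to reach tcp p, pointing straight down with jaw axis (tool y) at yaw mod pi"""
    T=tcpT(); t=T[:3,:3].T@(np.array(p)-T[:3,3])*1000
    w=np.zeros(3)
    if yaw is not None:
        best=None
        for k in (0,1):
            a=yaw+k*np.pi; y=np.array([np.cos(a),np.sin(a),0]); z=np.array([0,0,-1.]); x=np.cross(y,z)
            r=R.from_matrix(T[:3,:3].T@np.c_[x,y,z]).as_rotvec(degrees=True)
            if best is None or np.linalg.norm(r)<np.linalg.norm(best): best=r
        w=best
    return np.round(t,1),np.round(w,1)
E
python3 - <<'E'
from h import *
np.set_printoptions(precision=4,suppress=True)
T=lambda u,v,z:ray("top",178+(u+.5)/3.45-.5,200+(v+.5)/3.45-.5,z)
C=lambda u,v,z:ray("top",165+(u+.5)/3.5-.5,100+(v+.5)/3.5-.5,z)
print("tin",T(111,147,.065),T(108,144,.071)); print("can",T(300.5,139.5,.075)); print("pot",T(474,139,.057)); print("bot",T(683,116,.093),T(672,123,.069))
P=[T(127.5,161.5,.007),T(304.5,152,.007),T(473,142,.007),T(646,135,.007)]
print(np.array(P)); print(np.linalg.norm(np.diff(P,axis=0),axis=1))
d=P[0]-P[3]; print("tray yaw",np.degrees(np.arctan2(-d[0],d[1])),np.mean(P,axis=0))
for q in [(252,93),(348,90),(350,187),(253,187)]: print("cancorner",T(*q,.075))
K=[C(33,48,.03),C(34,222,.03),C(734,20,.03),C(745,196,.03)]
print(np.array(K)); c=np.mean(K,axis=0); print(c)
d=K[0]-K[2]; d2=K[1]-K[3]; print(np.linalg.norm(d),np.linalg.norm(d2),np.degrees([np.arctan2(-e[0],e[1]) for e in (d,d2)]))
print(np.array([C(225,64,.009),C(226,215,.009),C(383,60,.009),C(393,211,.009),C(547,55,.009),C(552,205,.009)]))
E
```

```text
tin [0.454  0.0761 0.065 ] [0.4549 0.0764 0.071 ]
can [ 0.4568 -0.0131  0.075 ]
pot [ 0.4586 -0.0935  0.057 ]
bot [ 0.4661 -0.1847  0.093 ] [ 0.4651 -0.184   0.069 ]
[[ 0.4511  0.0786  0.007 ]
 [ 0.4561 -0.0107  0.007 ]
 [ 0.4612 -0.0953  0.007 ]
 [ 0.4648 -0.1818  0.007 ]]
[0.0894 0.0848 0.0866]
tray yaw 3.013093423966757 [ 0.4583 -0.0523  0.007 ]
cancorner [0.4783 0.0095 0.075 ]
cancorner [ 0.4797 -0.0348  0.075 ]
cancorner [ 0.4352 -0.036   0.075 ]
cancorner [0.4351 0.0084 0.075 ]
[[ 0.6856  0.1535  0.03  ]
 [ 0.5946  0.1491  0.03  ]
 [ 0.6979 -0.201   0.03  ]
 [ 0.6065 -0.2037  0.03  ]]
[ 0.6461 -0.0255  0.03  ]
0.3547657911820659 0.35295018553009466 [1.9859 1.9372]
[[ 0.6842  0.0586  0.009 ]
 [ 0.6034  0.0563  0.009 ]
 [ 0.6858 -0.0235  0.009 ]
 [ 0.6052 -0.0291  0.009 ]
 [ 0.688  -0.1083  0.009 ]
 [ 0.608  -0.11    0.009 ]]
```

```bash
python3 - <<'E'
from h import *
print(delta([.4545,.0763,.20],np.radians(2)))
E
```

```text
(array([-417.9, -355.1,   31.1]), array([-0.1,  0.1, 72.6]))
```

Request:
servo_tool(
  travel=[
    [-10,-9,1],
    [-30,-26,2],
    [-55,-47,4],
    [-84,-71,6],
    [-113,-96,8],
    [-142,-121,10],
    [-171,-145,13],
    [-200,-170,15],
    [-229,-195,17],
    [-258,-219,19],
    [-287,-244,21],
    [-316,-268,23],
    [-345,-293,26],
    [-370,-314,28],
    [-390,-331,29],
    [-405,-344,30],
    [-414,-352,31],
    [-418,-355,31],
    [-418,-355,31],
    [-418,-355,31],
  ],
  twist=[
    [0,0,2],
    [0,0,6],
    [0,0,10],
    [0,0,15],
    [0,0,20],
    [0,0,25],
    [0,0,30],
    [0,0,35],
    [0,0,40],
    [0,0,45],
    [0,0,50],
    [0,0,55],
    [0,0,60],
    [0,0,64],
    [0,0,68],
    [0,0,70.5],
    [0,0,72],
    [0,0,72.6],
    [0,0,72.6],
    [0,0,72.6],
  ],
  hand=[85,85,85,85,85,85,85,85,85,85,85,85,85,85,85,85,85,85,85,85],
)

```text
time: 1.77
tcp_pos: [0.4539, 0.0777, 0.1998]
orientation: [-2.18, -2.262, 0.003]
ft_force: [-1.0, 1.2, 0.4]
grip_width: 0.0855
```

```bash
python3 - <<'E'
from h import *
import cv2
s=manip.sense(); print(s["time"],s["tcp_pos"],s["orientation"],s["joint_positions"]); np.save("w1.npy",wT())
cv2.imwrite("pics/w1.png",manip.grab_frame("wrist")[:,:,::-1])
cv2.imwrite("pics/w1b.png",cv2.resize(cv2.imread("pics/w1.png"),(800,600)))
print(proj("wrist",[.4545,.0763,.065],np.load("w1.npy")))
E
```

```text
1.7667 [0.45394892 0.07766762 0.19983671] [-2.17956843 -2.26219492  0.00331853] [-0.71029588  0.16110629  0.57384526  1.80944979 -0.09239072  1.19976959
 -0.07143764]
(np.float64(277.59757520257665), np.float64(193.20875431306573))
```

View pics/w1.png

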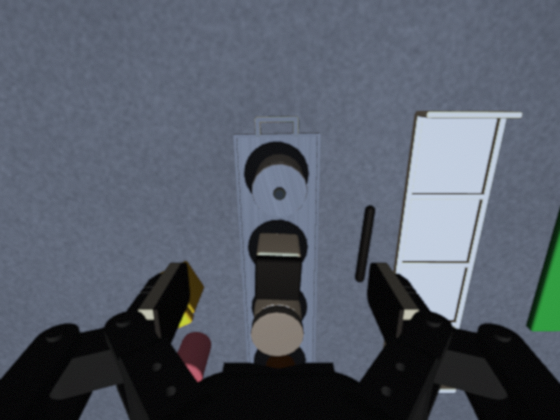

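The wrist view shows the tin lid at about (279,191), against a prediction of (278,193), so it agrees within 1 mm or so. The order tin, canister, pot is confirmed. Next I descend on the tin.

```bash
python3 - <<'E'
from h import *
np.set_printoptions(precision=4,suppress=True)
T=np.load("w1.npy")
print(ray("wrist",278.5,191,.065,T),ray("wrist",280,194,.071,T))
print(delta([.4545,.0765,.022],np.radians(2)))
E
```

```text
[0.4553 0.0785 0.065 ] [0.4567 0.0774 0.071 ]
(array([ -1.4,   0.9, 177.9]), array([-0.1,  0.1,  0.2]))
```

Request:
servo_tool(
  travel=[
    [-1,1,12],
    [-1,1,30],
    [-1,1.4,52],
    [-1,1.4,74],
    [-1,1.4,96],
    [-1,1.4,116],
    [-1,1.4,134],
    [-1,1.4,150],
    [-1,1.4,162],
    [-1,1.4,170],
    [-1,1.4,175],
    [-1,1.4,178],
    [-1,1.4,178],
    [-1,1.4,178],
  ],
  twist=[
    [0,0,0],
    [0,0,0],
    [0,0,0],
    [0,0,0],
    [0,0,0],
    [0,0,0],
    [0,0,0],
    [0,0,0],
    [0,0,0],
    [0,0,0],
    [0,0,0],
    [0,0,0],
    [0,0,0],
    [0,0,0],
  ],
  hand=[85,85,85,85,85,85,85,85,85,85,85,85,85,85],
)

```text
time: 2.98
tcp_pos: [0.4555, 0.0772, 0.0224]
orientation: [2.178, 2.264, -0.001]
ft_force: [0.8, -0.4, -0.1]
grip_width: 0.085
```

Request:
servo_tool(
  travel=[
    [0,0,0],
    [0,0,0],
    [0,0,0],
    [0,0,0],
    [0,0,0],
    [0,0,0],
    [0,0,0],
    [0,0,0],
  ],
  twist=[
    [0,0,0],
    [0,0,0],
    [0,0,0],
    [0,0,0],
    [0,0,0],
    [0,0,0],
    [0,0,0],
    [0,0,0],
  ],
  hand=[70,60,50,45,45,45,45,45],
)

```text
time: 3.65
tcp_pos: [0.456, 0.0774, 0.0231]
orientation: [2.178, 2.264, 0.0]
ft_force: [-0.9, -0.1, 5.4]
grip_width: 0.051
```

```bash
python3 - <<'E'
from h import *
import cv2
s=manip.sense(); print(s["time"],s["tcp_pos"],s["orientation"],s["ft_force"],s["grip_width"])
cv2.imwrite("pics/w2.png",manip.grab_frame("wrist")[:,:,::-1])
E
```

```text
3.65 [0.45599921 0.07742649 0.02314171] [2.17787958e+00 2.26371601e+00 3.24329987e-04] [-0.88194338 -0.11381362  5.44778824] 0.05100982276762319
```

View pics/w2.png

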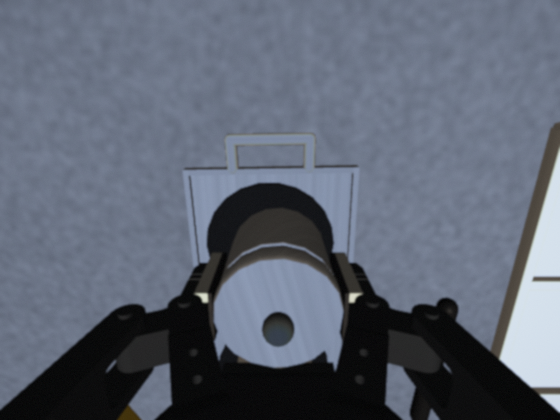

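```bash
python3 - <<'E'
from h import *
T=wT()
for z in (.071,.075): print(ray("wrist",278,330,z,T))
print(ray("wrist",278,305,.065,T))
E
```

```text
[0.45696328 0.07735938 0.071     ]
[0.45683233 0.08075554 0.075     ]
[0.45672415 0.0838632  0.065     ]
```

Request:
servo_tool(
  travel=[
    [0,0,-3],
    [0,0,-10],
    [0,0,-22],
    [0,0,-36],
    [0,0,-50],
    [0,0,-62],
    [0,0,-72],
    [0,0,-78],
    [0,0,-80],
    [0,0,-80],
  ],
  twist=[
    [0,0,0],
    [0,0,0],
    [0,0,0],
    [0,0,0],
    [0,0,0],
    [0,0,0],
    [0,0,0],
    [0,0,0],
    [0,0,0],
    [0,0,0],
  ],
  hand=[45,45,45,45,45,45,45,45,45,45],
)

```text
time: 4.53
tcp_pos: [0.456, 0.0775, 0.1034]
orientation: [2.178, 2.264, 0.001]
ft_force: [-0.6, 0.4, -1.2]
grip_width: 0.0508
```

```bash
python3 - <<'E'
from h import *
s=manip.sense(); print(s["time"],s["tcp_pos"],s["ft_force"],s["grip_width"])
print(delta([.6504,-.1544,.10],np.radians(2)))
E
```

```text
4.5333 [0.45604487 0.07748736 0.10342158] [-0.62615863  0.3643188  -1.19432773] 0.05082586127215869
(array([-239.2,  185.2,    3.5]), array([ 0. , -0. ,  0.2]))
```

```bash
python3 - <<'E'
from h import *
import cv2
np.save("w3.npy",wT()); 
a=manip.grab_frame("wrist")[:,:,::-1]; b=manip.grab_frame("top")[:,:,::-1]
cv2.imwrite("pics/top3.png",b)
cv2.imwrite("pics/w3.png",cv2.resize(a[180:420,150:410],None,fx=2.4,fy=2.4,interpolation=cv2.INTER_CUBIC))
E
```

```text
(no output)
```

View pics/w3.png

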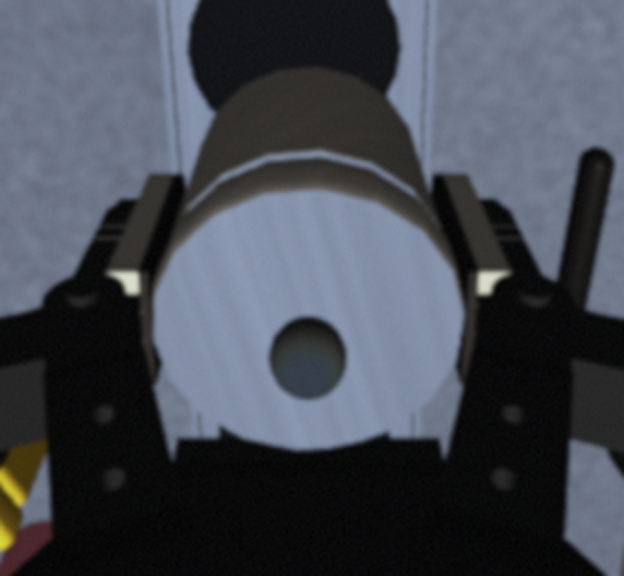

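View pics/top3.png

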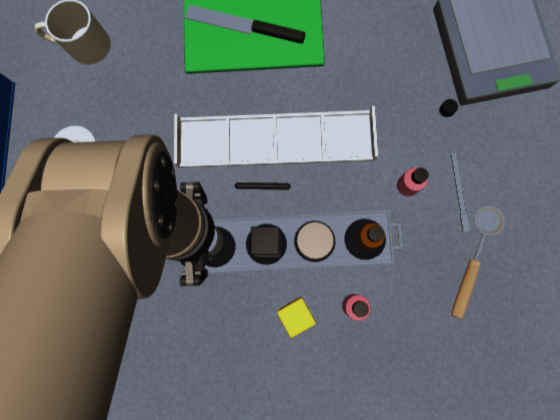

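```bash
python3 - <<'E'
from h import *
from scipy.optimize import least_squares
M=manip.get_calibration("wrist")["mount"]
t=np.linspace(0,2*np.pi,200)
obs=np.array([150+153/2.4,150+463/2.4,180+188/2.4,180+452/2.4])
def f(p,r=26):
    P=np.array([proj("wrist",[p[0]+r*1e-3*np.cos(a),p[1]+r*1e-3*np.sin(a),p[2]],M) for a in t])
    return np.array([P[:,0].min(),P[:,0].max(),P[:,1].min(),P[:,1].max()])-obs
for r in (26,25):
    s=least_squares(f,[0,0,-.042],args=(r,)); print(r,s.x,s.fun)
print("expected h",-(0.065-.0231))
for h in(-.047,-.050,-.042,-0.036): print("knob",h,ray("wrist",150+308/2.4,180+358/2.4,h,M))
E
```

```text
Traceback (most recent call last):
  File "h.py", line 9, in proj
    c=manip.get_calibration(name); M=c["cam_to_world"] if T is None else T
ValueError: time passes only in moves, steps and waits
```

```bash
sed -i 's/c=manip.get_calibration(name)/c=cal(name)/; s/manip.get_calibration("wrist")\["mount"\]/cal("wrist")["mount"]/' h.py; sed -i '3a from functools import lru_cache\n@lru_cache(None)\ndef cal(n): return manip.get_calibration(n)' h.py
python3 - <<'E'
from h import *
from scipy.optimize import least_squares
M=cal("wrist")["mount"]
t=np.linspace(0,2*np.pi,200)
obs=np.array([150+153/2.4,150+463/2.4,180+188/2.4,180+452/2.4])
def f(p,r=26):
    P=np.array([proj("wrist",[p[0]+r*1e-3*np.cos(a),p[1]+r*1e-3*np.sin(a),p[2]],M) for a in t])
    return np.array([P[:,0].min(),P[:,0].max(),P[:,1].min(),P[:,1].max()])-obs
for r in (26,25):
    s=least_squares(f,[0,0,-.042],args=(r,)); print(r,s.x,s.fun)
print("expected h",-(0.065-.0231))
for h in(-.047,-.050,-.042,-0.036): print("knob",h,ray("wrist",150+308/2.4,180+358/2.4,h,M))
E
```

```text
26 [-0.00176252  0.00114414 -0.03835617] [-0.44800853  0.4480639   0.50197294 -0.57183093]
25 [ 0.00140892  0.00114008 -0.04237921] [-0.44800853  0.44806391  0.50197293 -0.57183093]
expected h -0.04190000000000001
knob -0.047 [-0.00044884  0.00112901 -0.047     ]
knob -0.05 [ 0.00208808  0.00112618 -0.05      ]
knob -0.042 [-0.00467705  0.00113373 -0.042     ]
knob -0.036 [-0.00975091  0.00113939 -0.036     ]
```

Request:
servo_tool(
  travel=[
    [-4,3,0],
    [-12,9,0],
    [-24,18,0],
    [-38,29,0],
    [-53,41,0],
    [-69,53,0],
    [-85,66,0],
    [-101,78,0],
    [-117,91,0],
    [-133,103,0],
    [-149,115,0],
    [-165,128,0],
    [-181,140,0],
    [-197,152,0],
    [-211,163,0],
    [-223,173,0],
    [-232,180,0],
    [-237,184,0],
    [-239,185,0],
    [-239,185,0],
  ],
  twist=[
    [0,0,0],
    [0,0,0],
    [0,0,0],
    [0,0,0],
    [0,0,0],
    [0,0,0],
    [0,0,0],
    [0,0,0],
    [0,0,0],
    [0,0,0],
    [0,0,0],
    [0,0,0],
    [0,0,0],
    [0,0,0],
    [0,0,0],
    [0,0,0],
    [0,0,0],
    [0,0,0],
    [0,0,0],
    [0,0,0],
  ],
  hand=[45,45,45,45,45,45,45,45,45,45,45,45,45,45,45,45,45,45,45,45],
)

```text
time: 6.3
tcp_pos: [0.6491, -0.1553, 0.1017]
orientation: [-2.179, -2.262, 0.003]
ft_force: [-0.1, -0.4, -1.7]
grip_width: 0.051
```

```bash
python3 - <<'E'
from h import *
import cv2
s=manip.sense(); print(s["time"],s["tcp_pos"],s["ft_force"],s["grip_width"],s["joint_positions"])
print(delta([.6504,-.1544,.0191],np.radians(2)))
W=wT(); np.save("w4.npy",W)
a=manip.grab_frame("wrist")[:,:,::-1].copy()
cv2.imwrite("pics/w4.png",a)
c=np.array([.6461,-.0255]);th=np.radians(1.96); ex=np.array([np.cos(th),np.sin(th)]);ey=np.array([-np.sin(th),np.cos(th)])
for x in(-.04,.04):
  for y in (-.169,-.089,-.083,-.003,.003,.083):
    u,v=proj("wrist",[*(c+x*ex+y*ey),.009],W)
    cv2.circle(a,(int(round(u)),int(round(v))),2,(0,0,255),-1)
cv2.imwrite("pics/w4o.png",a)
E
```

```text
6.3 [ 0.64907316 -0.15533291  0.10174845] [-0.08686223 -0.43662259 -1.67849547] 0.051012438590217396 [-0.11893159  0.68955327  0.55403752  1.34631325 -0.36449808  1.2087837
  0.4989962 ]
(array([ 0.9,  1.5, 82.6]), array([-0.1,  0. ,  0.2]))
```

View pics/w4o.png

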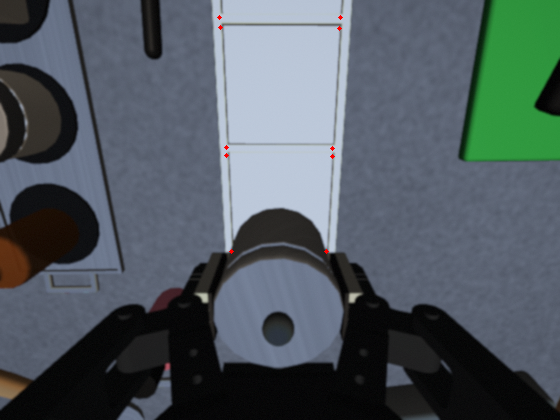

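```bash
python3 - <<'E'
import cv2
a=cv2.imread("pics/w4o.png")
cv2.imwrite("pics/w4c.png",cv2.resize(a[0:265,190:370],None,fx=2.2,fy=2.2,interpolation=cv2.INTER_CUBIC))
a=cv2.imread("pics/w4.png")
cv2.imwrite("pics/w4d.png",cv2.resize(a[125:265,190:370],None,fx=4,fy=4,interpolation=cv2.INTER_CUBIC))
E
```

```text
(no output)
```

View pics/w4c.png

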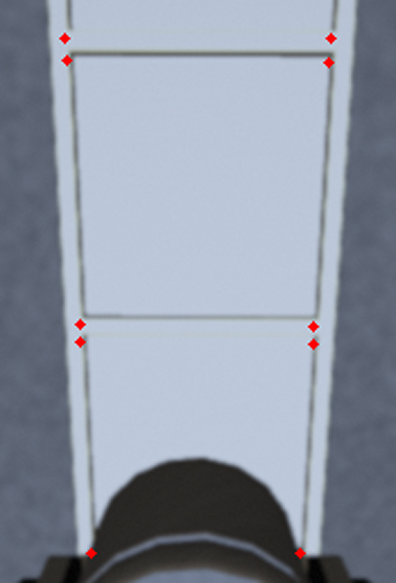

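View pics/w4d.png

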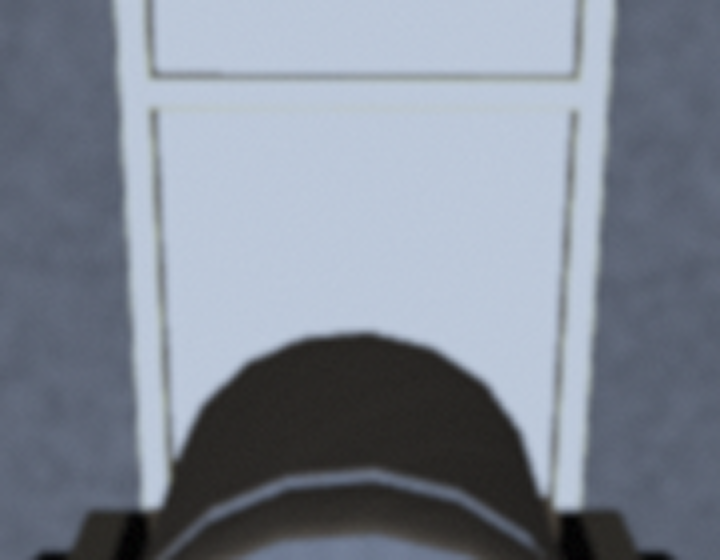

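The partition edges sit about 2.5 mm toward +y of the overlay from the top camera. I'll split the difference and shift +1.2 mm in y and +0.6 mm in x. Lowering the tin now.

Request:
servo_tool(
  travel=[
    [1,1,4],
    [2,2,12],
    [2,2,23],
    [2,2,35],
    [2,2,47],
    [2,2,58],
    [2,2,67],
    [2,2,73],
    [2,2,76],
    [2,2,78],
    [2,2,79.5],
    [2,2,81],
    [2,2,82],
    [2,2,82.4],
    [2,2,82.6],
    [2,2,82.6],
  ],
  twist=[
    [0,0,0],
    [0,0,0],
    [0,0,0],
    [0,0,0],
    [0,0,0],
    [0,0,0],
    [0,0,0],
    [0,0,0],
    [0,0,0],
    [0,0,0],
    [0,0,0],
    [0,0,0],
    [0,0,0],
    [0,0,0],
    [0,0,0],
    [0,0,0],
  ],
  hand=[45,45,45,45,45,45,45,45,45,45,45,45,45,45,45,45],
)

```text
time: 7.68
tcp_pos: [0.6509, -0.1523, 0.0195]
orientation: [-2.177, -2.263, 0.002]
ft_force: [0.2, 0.9, -2.4]
grip_width: 0.0508
```

Request:
servo_tool(
  travel=[
    [0,0,0.4],
    [0,0,0.8],
    [0,0,0.8],
  ],
  twist=[
    [0,0,0],
    [0,0,0],
    [0,0,0],
  ],
  hand=[45,45,45],
)

```text
time: 7.93
tcp_pos: [0.651, -0.1523, 0.0193]
orientation: [-2.178, -2.263, 0.001]
ft_force: [-1.8, 1.0, 1.4]
grip_width: 0.0507
```

Request:
servo_tool(
  travel=[
    [0,0,0],
    [0,0,0],
    [0,0,0],
    [0,0,0],
    [0,0,0],
    [0,0,-5],
    [0,0,-15],
    [0,0,-30],
    [0,0,-50],
    [0,0,-72],
    [0,0,-94],
    [0,0,-114],
    [0,0,-128],
    [0,0,-135],
    [0,0,-138],
    [0,0,-138],
  ],
  twist=[
    [0,0,0],
    [0,0,0],
    [0,0,0],
    [0,0,0],
    [0,0,0],
    [0,0,0],
    [0,0,0],
    [0,0,0],
    [0,0,0],
    [0,0,0],
    [0,0,0],
    [0,0,0],
    [0,0,0],
    [0,0,0],
    [0,0,0],
    [0,0,0],
  ],
  hand=[53,58,66,75,80,80,85,85,85,85,85,85,85,85,85,85],
)

```text
time: 9.27
tcp_pos: [0.6515, -0.1525, 0.1582]
orientation: [2.178, 2.264, -0.0]
ft_force: [-0.7, -1.1, -0.3]
grip_width: 0.0851
```

```bash
python3 - <<'E'
from h import *
import cv2
s=manip.sense(); print(s["time"],s["tcp_pos"],s["ft_force"],s["grip_width"],s["joint_positions"])
print(delta([.4575,-.0125,.15],np.radians(2)))
W=wT(); np.save("w5.npy",W)
a=manip.grab_frame("wrist")[:,:,::-1].copy()
cv2.imwrite("pics/w5.png",a)
E
```

```text
9.2667 [ 0.65147198 -0.15245544  0.15819129] [-0.74764442 -1.12423278 -0.34115497] 0.08512813760929618 [-0.12476679  0.64820812  0.57049182  1.27055242 -0.34329249  1.3184775
  0.47552357]
(array([ 147.3, -188.4,    8.2]), array([-0. ,  0. ,  0.2]))
```

View pics/w5.png

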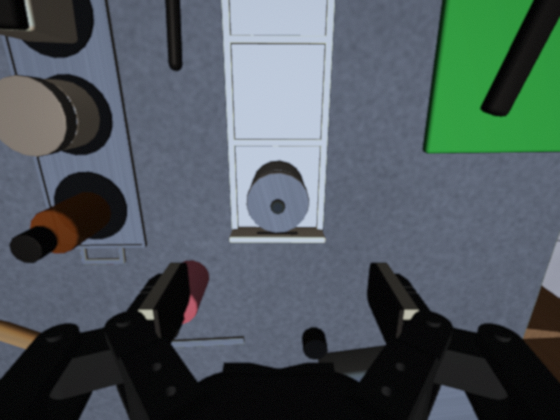

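Request:
servo_tool(
  travel=[
    [3,-4,0],
    [9,-12,1],
    [18,-23,1],
    [28,-36,2],
    [40,-51,2],
    [52,-66,3],
    [64,-82,4],
    [76,-97,4],
    [88,-112,5],
    [100,-128,6],
    [112,-143,6],
    [123,-157,7],
    [132,-169,8],
    [139,-178,8],
    [144,-184,8],
    [146.5,-187.5,8],
    [147.3,-188.4,8],
    [147.3,-188.4,8],
    [147.3,-188.4,8],
  ],
  twist=[
    [0,0,0],
    [0,0,0],
    [0,0,0],
    [0,0,0],
    [0,0,0],
    [0,0,0],
    [0,0,0],
    [0,0,0],
    [0,0,0],
    [0,0,0],
    [0,0,0],
    [0,0,0],
    [0,0,0],
    [0,0,0],
    [0,0,0],
    [0,0,0],
    [0,0,0],
    [0,0,0],
    [0,0,0],
  ],
  hand=[85,85,85,85,85,85,85,85,85,85,85,85,85,85,85,85,85,85,85],
)

```text
time: 10.9
tcp_pos: [0.4576, -0.0128, 0.1496]
orientation: [-2.179, -2.263, 0.001]
ft_force: [-0.1, 0.4, 0.7]
grip_width: 0.0848
```

```bash
python3 - <<'E'
from h import *
import cv2
s=manip.sense(); print(s["time"],s["tcp_pos"],s["joint_positions"])
W=wT(); np.save("w6.npy",W)
print(delta([.4575,-.0125,.022],np.radians(2)))
cv2.imwrite("pics/w6.png",manip.grab_frame("wrist")[:,:,::-1])
cv2.imwrite("pics/top6.png",cv2.resize(manip.grab_frame("top")[100:175,165:390,::-1],None,fx=3.5,fy=3.5,interpolation=cv2.INTER_CUBIC))
for x,y in ((-23,-23),(-23,23),(23,23),(23,-23)): print(proj("wrist",[.4575+x/1e3,-.0125+y/1e3,.075],W))
E
```

```text
10.9 [ 0.45762468 -0.01276357  0.14960079] [-0.52193323  0.21059151  0.59667083  1.89360358 -0.13342901  1.07779873
  0.16577704]
(array([  0.3,   0. , 127.6]), array([-0.1,  0. ,  0.2]))
(np.float64(245.3746906241559), np.float64(241.4339876243169))
(np.float64(245.6338786863139), np.float64(183.10115927896877))
(np.float64(309.5771206201059), np.float64(185.3884807992461))
(np.float64(305.46863490480257), np.float64(243.45922077829925))
```

View pics/w6.png

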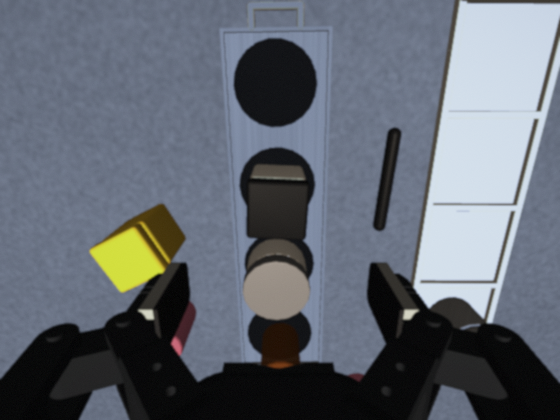

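View pics/top6.png

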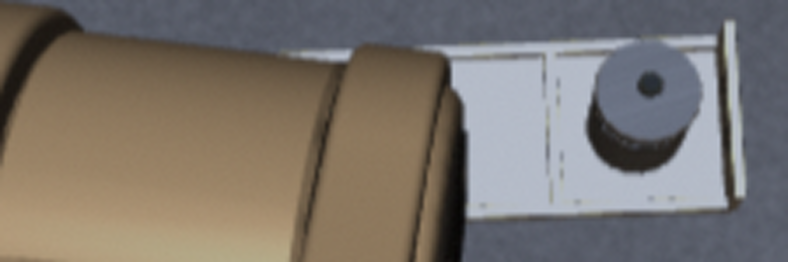

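```bash
python3 - <<'E'
from h import *
C=lambda u,v,z:ray("top",165+(u+.5)/3.5-.5,100+(v+.5)/3.5-.5,z)
print(C(648,91.5,.061),C(650,84,.067))
print(ray("wrist",277,209,.075,np.load("w6.npy")))
print(ray("wrist",275,82,.007,np.load("w6.npy")),"pad tin; top said .4511 .0786")
# partition edge between pockets 3/4 top vs. expected
for q in [(547,55),(557,53),(552,205),(562,205)]: print(C(*q,.009))
W=np.load("w5.npy")
print("w5 lid",ray("wrist",277.5,201,.061,W),"knob",ray("wrist",278,206,.067,W))
for q in [(235,147),(326,147),(237,229),(322,229)]: print(q,ray("wrist",*q,.009,W))
E
python3 - <<'E'
import cv2
a=cv2.imread("pics/w5.png")
cv2.imwrite("pics/w5c.png",cv2.resize(a[130:250,215:340],None,fx=4.8,fy=4.8,interpolation=cv2.INTER_CUBIC))
E
```

```text
[ 0.64974975 -0.15308738  0.061     ] [ 0.65136418 -0.15332596  0.067     ]
[ 0.45771295 -0.00836104  0.075     ]
[0.45251057 0.08247545 0.007     ] pad tin; top said .4511 .0786
[ 0.68795371 -0.10833334  0.009     ]
[ 0.68900167 -0.11350287  0.009     ]
[ 0.60801867 -0.11001229  0.009     ]
[ 0.60799882 -0.115085    0.009     ]
w5 lid [ 0.65202119 -0.14911361  0.061     ] knob [ 0.65250503 -0.15132157  0.067     ]
(235, 147) [ 0.61116372 -0.11463761  0.009     ]
(326, 147) [ 0.69569568 -0.11147727  0.009     ]
(237, 229) [ 0.6127177  -0.19714808  0.009     ]
(322, 229) [ 0.69870584 -0.19394764  0.009     ]
```

View pics/w5c.png

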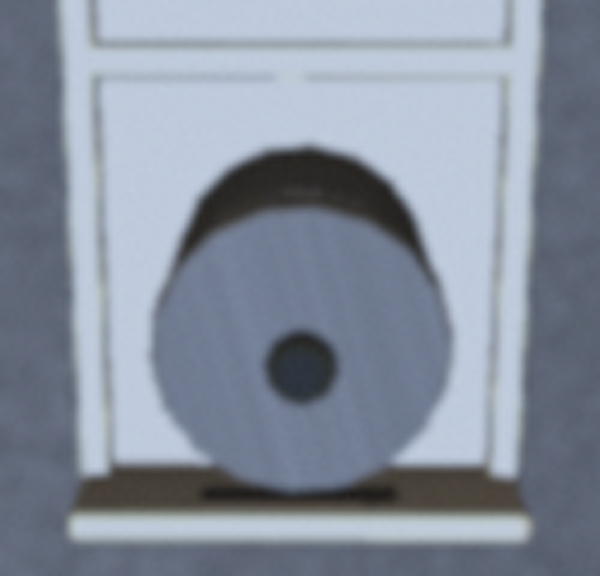

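The top camera puts the tin's lid at (0.650,-0.153) and the pocket centre at (0.650,-0.154), so it is upright and centred. The wrist camera reads about 2–3 mm high in y, so I trust the top camera. Next is the white canister with the black lid, not the yellow one. In the wrist view it sits between the jaws at (277,209).

Request:
servo_tool(
  travel=[
    [0,0,6],
    [0,0,18],
    [0,0,36],
    [0,0,56],
    [0,0,76],
    [0,0,94],
    [0,0,108],
    [0,0,118],
    [0,0,124],
    [0,0,127],
    [0,0,127.6],
    [0,0,127.6],
    [0,0,127.6],
    [0,0,127.6],
    [0,0,127.6],
    [0,0,127.6],
    [0,0,127.6],
    [0,0,127.6],
    [0,0,127.6],
    [0,0,127.6],
  ],
  twist=[
    [0,0,0],
    [0,0,0],
    [0,0,0],
    [0,0,0],
    [0,0,0],
    [0,0,0],
    [0,0,0],
    [0,0,0],
    [0,0,0],
    [0,0,0],
    [0,0,0],
    [0,0,0],
    [0,0,0],
    [0,0,0],
    [0,0,0],
    [0,0,0],
    [0,0,0],
    [0,0,0],
    [0,0,0],
    [0,0,0],
  ],
  hand=[85,85,85,85,85,85,85,85,85,85,85,85,70,60,50,42,40,40,40,40],
)

```text
time: 12.67
tcp_pos: [0.4577, -0.0128, 0.0226]
orientation: [-2.179, -2.262, 0.0]
ft_force: [-1.9, -0.1, 5.4]
grip_width: 0.0456
```

Request:
servo_tool(
  travel=[
    [0,0,-3],
    [0,0,-10],
    [0,0,-22],
    [0,0,-36],
    [0,0,-50],
    [0,0,-62],
    [0,0,-72],
    [0,0,-78],
    [0,0,-80],
    [0,0,-80],
  ],
  twist=[
    [0,0,0],
    [0,0,0],
    [0,0,0],
    [0,0,0],
    [0,0,0],
    [0,0,0],
    [0,0,0],
    [0,0,0],
    [0,0,0],
    [0,0,0],
  ],
  hand=[40,40,40,40,40,40,40,40,40,40],
)

```text
time: 13.5
tcp_pos: [0.4579, -0.0128, 0.103]
orientation: [-2.179, -2.263, -0.001]
ft_force: [0.1, -0.6, -1.1]
grip_width: 0.0457
```

```bash
python3 - <<'E'
from h import *
import cv2
s=manip.sense(); print(s["time"],s["tcp_pos"],s["grip_width"])
cv2.imwrite("pics/w7.png",manip.grab_frame("wrist")[:,:,::-1])
print(delta([.6477,-.0680,.10],np.radians(2)))
h=s["tcp_pos"][2]
E
```

```text
13.5 [ 0.45792186 -0.01275034  0.10296845] 0.045689246373199974
(array([-62.4, 188. ,   2.2]), array([-0.1, -0. ,  0.2]))
```

View pics/w7.png

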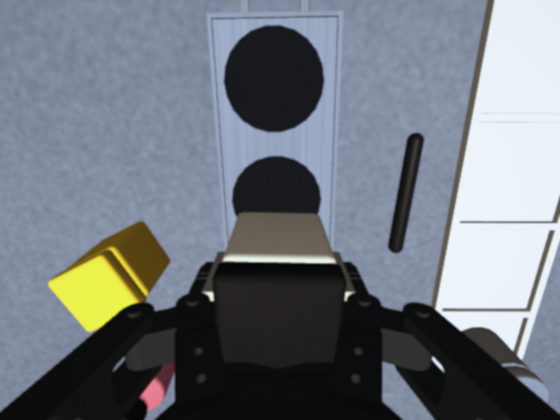

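```bash
python3 - <<'E'
from h import *
M=cal("wrist")["mount"]
print(ray("wrist",278,263,-.0524,M),ray("wrist",215,263,-.0524,M),ray("wrist",342,263,-.0524,M), "edge row visible body bottom",ray("wrist",278,213,.0156,M))
E
```

```text
[ 0.03030124  0.00103407 -0.0524    ] [ 0.03032955 -0.01948837 -0.0524    ] [ 0.03027248  0.02188844 -0.0524    ] edge row visible body bottom [0.02280758 0.00106288 0.0156    ]
```

```bash
python3 - <<'E'
import cv2,numpy as np
a=cv2.imread("pics/w7.png")[195:385,180:380].astype(float)
a=255*(a/255)**.5
cv2.imwrite("pics/w7c.png",cv2.resize(a.astype(np.uint8),None,fx=3,fy=3,interpolation=cv2.INTER_CUBIC))
E
```

```text
(no output)
```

View pics/w7c.png

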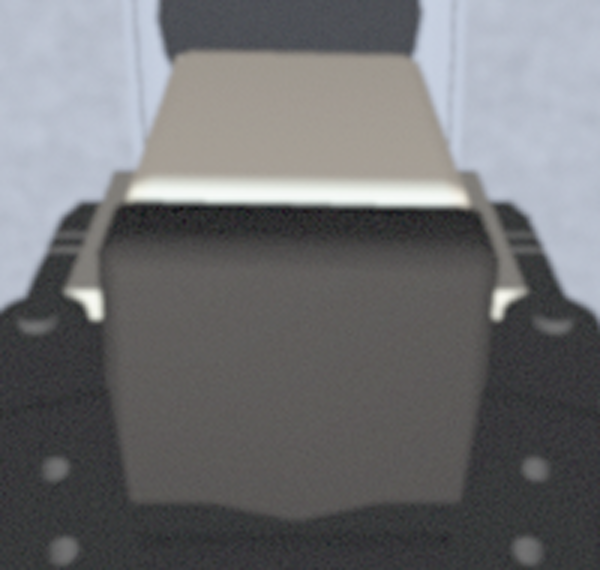

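The canister is centred in the jaws, with offset about 0 and width 45.7 mm. I'll carry it to its pocket.

Request:
servo_tool(
  travel=[
    [-1,4,0],
    [-4,12,0],
    [-7,22,0],
    [-12,35,0],
    [-16,49,1],
    [-21,64,1],
    [-26,79,1],
    [-31,94,1],
    [-36,109,1],
    [-41,124,2],
    [-46,139,2],
    [-51,153,2],
    [-55,165,2],
    [-58,175,2],
    [-60.5,182,2],
    [-62,186,2],
    [-62.4,188,2],
    [-62.4,188,2],
    [-62.4,188,2],
  ],
  twist=[
    [0,0,0],
    [0,0,0],
    [0,0,0],
    [0,0,0],
    [0,0,0],
    [0,0,0],
    [0,0,0],
    [0,0,0],
    [0,0,0],
    [0,0,0],
    [0,0,0],
    [0,0,0],
    [0,0,0],
    [0,0,0],
    [0,0,0],
    [0,0,0],
    [0,0,0],
    [0,0,0],
    [0,0,0],
  ],
  hand=[40,40,40,40,40,40,40,40,40,40,40,40,40,40,40,40,40,40,40],
)

```text
time: 15.13
tcp_pos: [0.6472, -0.0678, 0.1]
orientation: [-2.178, -2.262, 0.001]
ft_force: [0.1, -0.7, -2.3]
grip_width: 0.0456
```

```bash
python3 - <<'E'
from h import *
import cv2
s=manip.sense(); print(s["time"],s["tcp_pos"],s["ft_force"],s["grip_width"])
print(delta([.6477,-.0680,.0186],np.radians(2)))
cv2.imwrite("pics/w8.png",manip.grab_frame("wrist")[:,:,::-1])
E
```

```text
15.1333 [ 0.64724643 -0.06778925  0.0999566 ] [ 0.0740139  -0.70950948 -2.33405591] 0.04560840284816181
(array([-0.3,  0.6, 81.4]), array([-0.1, -0. ,  0.2]))
```

View pics/w8.png

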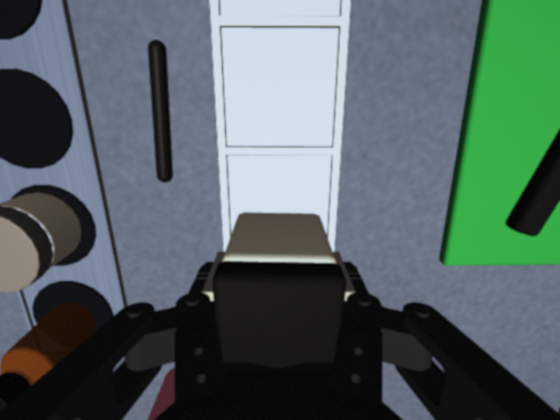

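Request:
servo_tool(
  travel=[
    [0,1,4],
    [0,1,12],
    [0,1,23],
    [0,1,35],
    [0,1,47],
    [0,1,58],
    [0,1,67],
    [0,1,73],
    [0,1,76],
    [0,1,78],
    [0,1,79],
    [0,1,80],
    [0,1,80.6],
    [0,1,81],
    [0,1,81],
  ],
  twist=[
    [0,0,0],
    [0,0,0],
    [0,0,0],
    [0,0,0],
    [0,0,0],
    [0,0,0],
    [0,0,0],
    [0,0,0],
    [0,0,0],
    [0,0,0],
    [0,0,0],
    [0,0,0],
    [0,0,0],
    [0,0,0],
    [0,0,0],
  ],
  hand=[40,40,40,40,40,40,40,40,40,40,40,40,40,40,40],
)

```text
time: 16.43
tcp_pos: [0.6482, -0.0676, 0.0194]
orientation: [-2.178, -2.262, 0.0]
ft_force: [-0.6, 0.2, -2.1]
grip_width: 0.0456
```

Request:
servo_tool(
  travel=[
    [0,0,0.4],
    [0,0,0.8],
    [0,0,0.8],
  ],
  twist=[
    [0,0,0],
    [0,0,0],
    [0,0,0],
  ],
  hand=[40,40,40],
)

```text
time: 16.68
tcp_pos: [0.6485, -0.0676, 0.0188]
orientation: [-2.178, -2.262, -0.0]
ft_force: [-0.3, -0.3, -1.2]
grip_width: 0.0454
```

Request:
servo_tool(
  travel=[
    [0,0,0.4],
    [0,0,0.7],
    [0,0,0.7],
  ],
  twist=[
    [0,0,0],
    [0,0,0],
    [0,0,0],
  ],
  hand=[40,40,40],
)

```text
time: 16.93
tcp_pos: [0.6485, -0.0676, 0.0188]
orientation: [-2.178, -2.262, -0.0]
ft_force: [-2.0, 0.7, 3.3]
grip_width: 0.0456
```

Contact reads +3.3 N. I'll release and rise, then go to the pot.

Request:
servo_tool(
  travel=[
    [0,0,0],
    [0,0,0],
    [0,0,0],
    [0,0,0],
    [0,0,0],
    [0,0,-5],
    [0,0,-15],
    [0,0,-30],
    [0,0,-50],
    [0,0,-72],
    [0,0,-94],
    [0,0,-112],
    [0,0,-124],
    [0,0,-130],
    [0,0,-132],
    [0,0,-132],
  ],
  twist=[
    [0,0,0],
    [0,0,0],
    [0,0,0],
    [0,0,0],
    [0,0,0],
    [0,0,0],
    [0,0,0],
    [0,0,0],
    [0,0,0],
    [0,0,0],
    [0,0,0],
    [0,0,0],
    [0,0,0],
    [0,0,0],
    [0,0,0],
    [0,0,0],
  ],
  hand=[48,54,62,72,80,80,85,85,85,85,85,85,85,85,85,85],
)

```text
time: 18.27
tcp_pos: [0.6484, -0.0677, 0.1508]
orientation: [-2.178, -2.262, -0.0]
ft_force: [0.1, -0.8, -0.0]
grip_width: 0.085
```

```bash
python3 - <<'E'
from h import *
import cv2
s=manip.sense(); print(s["time"],s["tcp_pos"],s["grip_width"])
cv2.imwrite("pics/w9.png",manip.grab_frame("wrist")[:,:,::-1])
print(delta([.4595,-.0935,.14],np.radians(2)))
E
```

```text
18.2667 [ 0.64844162 -0.06774192  0.15079683] 0.08499303936589794
(array([ -18.8, -189.3,   10.3]), array([-0.1, -0.1,  0.2]))
```

View pics/w9.png

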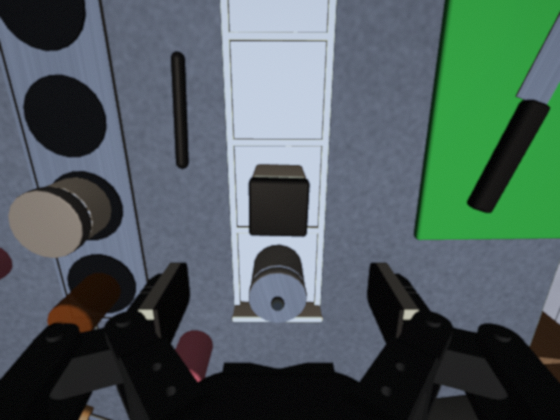

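The canister stands upright in the second pocket from the right, at about (279,200). Next, the pot.

Request:
servo_tool(
  travel=[
    [0,-4,0],
    [-1,-12,1],
    [-2,-23,1],
    [-4,-36,2],
    [-5,-51,3],
    [-7,-66,4],
    [-8,-82,4],
    [-10,-97,5],
    [-11,-112,6],
    [-13,-128,7],
    [-14,-143,8],
    [-16,-157,9],
    [-17,-169,9],
    [-18,-178,10],
    [-18.5,-184,10],
    [-18.8,-188,10],
    [-18.8,-189.3,10.3],
    [-18.8,-189.3,10.3],
    [-18.8,-189.3,10.3],
  ],
  twist=[
    [0,0,0],
    [0,0,0],
    [0,0,0],
    [0,0,0],
    [0,0,0],
    [0,0,0],
    [0,0,0],
    [0,0,0],
    [0,0,0],
    [0,0,0],
    [0,0,0],
    [0,0,0],
    [0,0,0],
    [0,0,0],
    [0,0,0],
    [0,0,0],
    [0,0,0],
    [0,0,0],
    [0,0,0],
  ],
  hand=[85,85,85,85,85,85,85,85,85,85,85,85,85,85,85,85,85,85,85],
)

```text
time: 19.9
tcp_pos: [0.4601, -0.0934, 0.1401]
orientation: [-2.177, -2.262, 0.001]
ft_force: [-0.0, 0.0, 0.9]
grip_width: 0.0854
```

```bash
python3 - <<'E'
from h import *
import cv2
s=manip.sense(); print(s["time"],s["tcp_pos"],s["joint_positions"])
print(delta([.4595,-.0935,.017],np.radians(2)))
cv2.imwrite("pics/w10.png",manip.grab_frame("wrist")[:,:,::-1])
cv2.imwrite("pics/top10.png",manip.grab_frame("top")[:,:,::-1])
print(proj("wrist",[.459,-.0935,.057],wT()))
E
```

```text
19.9 [ 0.46008432 -0.09337804  0.14005906] [-0.35608392  0.25224771  0.62128635  1.87807336 -0.16760651  1.0648329
  0.3704798 ]
(array([ -0.2,  -0.4, 123.1]), array([-0.1, -0.1,  0.2]))
(np.float64(275.35945686657243), np.float64(210.93384005337845))
```

View pics/w10.png

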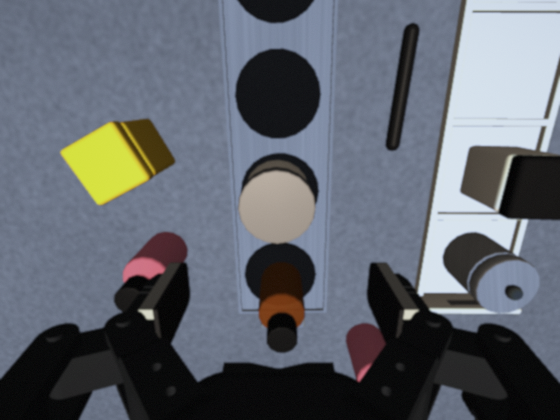

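View pics/top10.png

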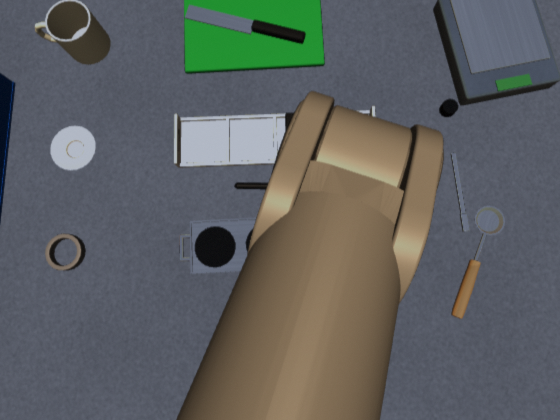

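Request:
servo_tool(
  travel=[
    [0,0,6],
    [0,0,18],
    [0,0,36],
    [0,0,56],
    [0,0,76],
    [0,0,92],
    [0,0,106],
    [0,0,115],
    [0,0,120],
    [0,0,122.5],
    [0,0,123],
    [0,0,123],
    [0,0,123],
    [0,0,123],
    [0,0,123],
    [0,0,123],
    [0,0,123],
    [0,0,123],
    [0,0,123],
    [0,0,123],
  ],
  twist=[
    [0,0,0],
    [0,0,0],
    [0,0,0],
    [0,0,0],
    [0,0,0],
    [0,0,0],
    [0,0,0],
    [0,0,0],
    [0,0,0],
    [0,0,0],
    [0,0,0],
    [0,0,0],
    [0,0,0],
    [0,0,0],
    [0,0,0],
    [0,0,0],
    [0,0,0],
    [0,0,0],
    [0,0,0],
    [0,0,0],
  ],
  hand=[85,85,85,85,85,85,85,85,85,85,85,85,75,68,60,55,54,54,54,54],
)

```text
time: 21.67
tcp_pos: [0.4602, -0.0933, 0.0179]
orientation: [-2.177, -2.262, -0.0]
ft_force: [-1.5, 1.4, 5.3]
grip_width: 0.0591
```

```bash
python3 - <<'E'
from h import *
import cv2
s=manip.sense(); print(s["time"],s["tcp_pos"],s["grip_width"],s["ft_force"])
cv2.imwrite("pics/w11.png",manip.grab_frame("wrist")[:,:,::-1])
print("red",ray("top",361,309,.086),ray("top",419,176,.086))
E
```

```text
21.6667 [ 0.46018837 -0.09332495  0.01786537] 0.059055464774903046 [-1.51600759  1.41461689  5.34625893]
red [ 0.3519843  -0.16054696  0.086     ] [ 0.55752732 -0.25698439  0.086     ]
```

View pics/w11.png

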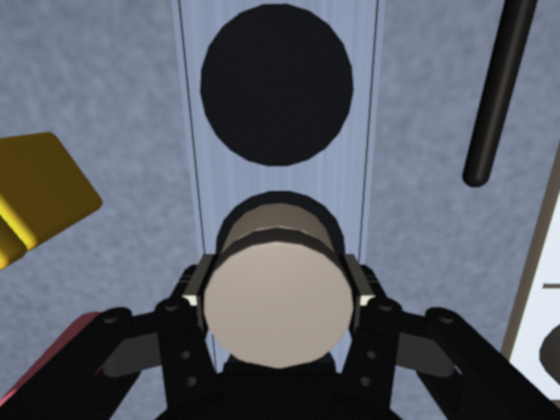

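Request:
servo_tool(
  travel=[
    [0,0,-3],
    [0,0,-10],
    [0,0,-22],
    [0,0,-36],
    [0,0,-50],
    [0,0,-62],
    [0,0,-72],
    [0,0,-78],
    [0,0,-80],
    [0,0,-80],
  ],
  twist=[
    [0,0,0],
    [0,0,0],
    [0,0,0],
    [0,0,0],
    [0,0,0],
    [0,0,0],
    [0,0,0],
    [0,0,0],
    [0,0,0],
    [0,0,0],
  ],
  hand=[54,54,54,54,54,54,54,54,54,54],
)

```text
time: 22.55
tcp_pos: [0.4605, -0.0934, 0.0982]
orientation: [-2.177, -2.263, -0.001]
ft_force: [-0.8, 0.1, -2.2]
grip_width: 0.0588
```

```bash
python3 - <<'E'
from h import *
import cv2
s=manip.sense(); print(s["time"],s["tcp_pos"],s["grip_width"],s["ft_force"])
print(delta([.6450,.0180,.098],np.radians(2)))
E
```

```text
22.55 [ 0.46046631 -0.09338668  0.09823647] 0.05876389687171753 [-0.82621892  0.05520711 -2.24403763]
(array([104.2, 188.7,   0.4]), array([-0. , -0.1,  0.2]))
```

Request:
servo_tool(
  travel=[
    [2,4,0],
    [6,11,0],
    [12,21,0],
    [18,33,0],
    [26,47,0],
    [34,61,0],
    [42,76,0],
    [50,91,0],
    [58,106,0],
    [67,121,0],
    [75,136,0],
    [83,150,0],
    [90,163,0],
    [96,174,0],
    [100,182,0],
    [103,187,0],
    [104.2,189,0],
    [104.2,189,0],
    [104.2,189,0],
  ],
  twist=[
    [0,0,0],
    [0,0,0],
    [0,0,0],
    [0,0,0],
    [0,0,0],
    [0,0,0],
    [0,0,0],
    [0,0,0],
    [0,0,0],
    [0,0,0],
    [0,0,0],
    [0,0,0],
    [0,0,0],
    [0,0,0],
    [0,0,0],
    [0,0,0],
    [0,0,0],
    [0,0,0],
    [0,0,0],
  ],
  hand=[54,54,54,54,54,54,54,54,54,54,54,54,54,54,54,54,54,54,54],
)

```text
time: 24.13
tcp_pos: [0.6449, 0.0178, 0.0979]
orientation: [-2.177, -2.262, 0.0]
ft_force: [-0.1, -0.7, -2.1]
grip_width: 0.0584
```

```bash
python3 - <<'E'
from h import *
import cv2
s=manip.sense(); print(s["time"],s["tcp_pos"],s["ft_force"],s["grip_width"])
print(delta([.6450,.0180,.0139],np.radians(2)))
cv2.imwrite("pics/w12.png",manip.grab_frame("wrist")[:,:,::-1])
E
```

```text
24.1333 [0.64490777 0.01782815 0.09787511] [-0.12814117 -0.65579693 -2.13006731] 0.05844364233689883
(array([ 0.1,  0.2, 84. ]), array([-0.1, -0.1,  0.2]))
```

View pics/w12.png

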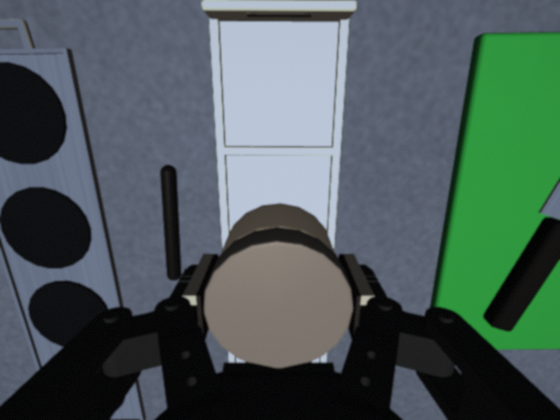

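Request:
servo_tool(
  travel=[
    [0,0.7,4],
    [0,0.7,12],
    [0,0.7,23],
    [0,0.7,35],
    [0,0.7,47],
    [0,0.7,58],
    [0,0.7,67],
    [0,0.7,74],
    [0,0.7,78],
    [0,0.7,80],
    [0,0.7,81.5],
    [0,0.7,82.6],
    [0,0.7,83.4],
    [0,0.7,84],
    [0,0.7,84],
  ],
  twist=[
    [0,0,0],
    [0,0,0],
    [0,0,0],
    [0,0,0],
    [0,0,0],
    [0,0,0],
    [0,0,0],
    [0,0,0],
    [0,0,0],
    [0,0,0],
    [0,0,0],
    [0,0,0],
    [0,0,0],
    [0,0,0],
    [0,0,0],
  ],
  hand=[54,54,54,54,54,54,54,54,54,54,54,54,54,54,54],
)

```text
time: 25.43
tcp_pos: [0.6456, 0.0176, 0.0144]
orientation: [-2.178, -2.262, -0.001]
ft_force: [0.0, 0.1, -0.7]
grip_width: 0.0589
```

Request:
servo_tool(
  travel=[
    [0,0,0.4],
    [0,0,0.7],
    [0,0,0.7],
  ],
  twist=[
    [0,0,0],
    [0,0,0],
    [0,0,0],
  ],
  hand=[54,54,54],
)

```text
time: 25.68
tcp_pos: [0.6459, 0.0177, 0.014]
orientation: [-2.178, -2.263, -0.002]
ft_force: [-0.4, 0.2, -0.1]
grip_width: 0.0588
```

Request:
servo_tool(
  travel=[
    [0,0,0.4],
    [0,0,0.6],
    [0,0,0.6],
  ],
  twist=[
    [0,0,0],
    [0,0,0],
    [0,0,0],
  ],
  hand=[54,54,54],
)

```text
time: 25.93
tcp_pos: [0.6459, 0.0176, 0.014]
orientation: [-2.178, -2.262, -0.002]
ft_force: [-1.4, -0.3, 3.6]
grip_width: 0.059
```

Request:
servo_tool(
  travel=[
    [0,0,0],
    [0,0,0],
    [0,0,0],
    [0,0,0],
    [0,0,0],
    [0,0,-5],
    [0,0,-15],
    [0,0,-30],
    [0,0,-50],
    [0,0,-72],
    [0,0,-94],
    [0,0,-112],
    [0,0,-126],
    [0,0,-134],
    [0,0,-136],
    [0,0,-136],
  ],
  twist=[
    [0,0,0],
    [0,0,0],
    [0,0,0],
    [0,0,0],
    [0,0,0],
    [0,0,0],
    [0,0,0],
    [0,0,0],
    [0,0,0],
    [0,0,0],
    [0,0,0],
    [0,0,0],
    [0,0,0],
    [0,0,0],
    [0,0,0],
    [0,0,0],
  ],
  hand=[61,66,72,80,85,85,85,85,85,85,85,85,85,85,85,85],
)

```text
time: 27.27
tcp_pos: [0.6462, 0.0174, 0.1508]
orientation: [-2.179, -2.263, -0.003]
ft_force: [-0.5, -0.0, -0.9]
grip_width: 0.0852
```

```bash
python3 - <<'E'
from h import *
import cv2
s=manip.sense(); print(s["time"],s["tcp_pos"],s["grip_width"])
cv2.imwrite("pics/w13.png",manip.grab_frame("wrist")[:,:,::-1])
print(delta([.466,-.1835,.15],np.radians(2)))
E
```

```text
27.2667 [0.64624089 0.01737326 0.15082126] 0.08519983038079659
(array([-194.1, -187.1,   -0.5]), array([-0. , -0.1,  0.2]))
```

View pics/w13.png

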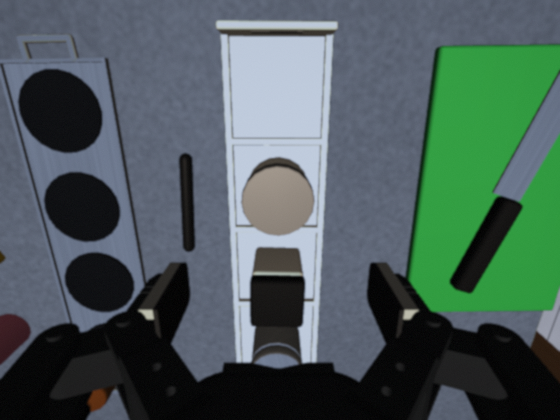

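The pot stands centred in its pocket at about (278,195). Next is the amber bottle.

Request:
servo_tool(
  travel=[
    [-4,-4,0],
    [-11,-11,0],
    [-21,-20,0],
    [-34,-33,0],
    [-49,-47,0],
    [-65,-63,0],
    [-81,-78,0],
    [-97,-94,0],
    [-113,-109,0],
    [-129,-124,0],
    [-145,-140,0],
    [-160,-154,0],
    [-173,-167,0],
    [-183,-176,0],
    [-190,-183,0],
    [-193,-186,0],
    [-194,-187,0],
    [-194,-187,0],
    [-194,-187,0],
  ],
  twist=[
    [0,0,0],
    [0,0,0],
    [0,0,0],
    [0,0,0],
    [0,0,0],
    [0,0,0],
    [0,0,0],
    [0,0,0],
    [0,0,0],
    [0,0,0],
    [0,0,0],
    [0,0,0],
    [0,0,0],
    [0,0,0],
    [0,0,0],
    [0,0,0],
    [0,0,0],
    [0,0,0],
    [0,0,0],
  ],
  hand=[85,85,85,85,85,85,85,85,85,85,85,85,85,85,85,85,85,85,85],
)

```text
time: 28.9
tcp_pos: [0.4668, -0.1824, 0.1494]
orientation: [-2.176, -2.264, -0.002]
ft_force: [0.1, 0.2, -0.4]
grip_width: 0.0848
```

```bash
python3 - <<'E'
from h import *
import cv2
s=manip.sense(); print(s["time"],s["tcp_pos"],s["joint_positions"])
print(delta([.466,-.1840,.033],np.radians(2)))
W=wT(); print(proj("wrist",[.466,-.184,.093],W))
cv2.imwrite("pics/w14.png",manip.grab_frame("wrist")[:,:,::-1])
E
```

```text
28.9 [ 0.46683851 -0.18239986  0.14936607] [-0.17521775  0.31385353  0.64407127  1.78648536 -0.21022114  1.11120296
  0.57937125]
(array([ -1.8,  -0.9, 116.4]), array([-0. , -0.1,  0.3]))
(np.float64(275.1674391169347), np.float64(226.1104850137652))
```

View pics/w14.png

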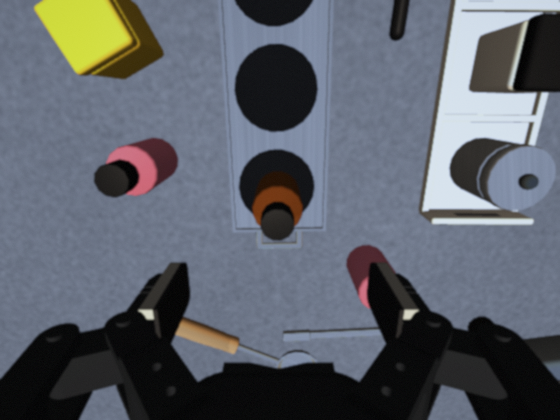

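The amber bottle on the tray is at (277,221). The red look-alikes at (140,172) and (370,275) are clear of the fingers.

Request:
servo_tool(
  travel=[
    [-1,-0.5,6],
    [-1.5,-0.9,18],
    [-1.8,-0.9,34],
    [-1.8,-0.9,52],
    [-1.8,-0.9,70],
    [-1.8,-0.9,86],
    [-1.8,-0.9,99],
    [-1.8,-0.9,108],
    [-1.8,-0.9,113],
    [-1.8,-0.9,116],
    [-1.8,-0.9,116.4],
    [-1.8,-0.9,116.4],
    [-1.8,-0.9,116.4],
    [-1.8,-0.9,116.4],
    [-1.8,-0.9,116.4],
    [-1.8,-0.9,116.4],
    [-1.8,-0.9,116.4],
    [-1.8,-0.9,116.4],
    [-1.8,-0.9,116.4],
    [-1.8,-0.9,116.4],
  ],
  twist=[
    [0,0,0],
    [0,0,0],
    [0,0,0],
    [0,0,0],
    [0,0,0],
    [0,0,0],
    [0,0,0],
    [0,0,0],
    [0,0,0],
    [0,0,0],
    [0,0,0],
    [0,0,0],
    [0,0,0],
    [0,0,0],
    [0,0,0],
    [0,0,0],
    [0,0,0],
    [0,0,0],
    [0,0,0],
    [0,0,0],
  ],
  hand=[85,85,85,85,85,85,85,85,85,85,85,85,70,60,50,42,34,34,34,34],
)

```text
time: 30.62
tcp_pos: [0.4663, -0.1842, 0.0335]
orientation: [-2.176, -2.265, -0.003]
ft_force: [-0.1, -0.2, 6.0]
grip_width: 0.0388
```

```bash
python3 - <<'E'
from h import *
import cv2
s=manip.sense(); print(s["time"],s["tcp_pos"],s["grip_width"],s["ft_force"])
cv2.imwrite("pics/w15.png",manip.grab_frame("wrist")[:,:,::-1])
E
```

```text
30.6167 [ 0.466349   -0.18417863  0.03353313] 0.03879728410667279 [-0.14583968 -0.23689422  5.95382619]
```

View pics/w15.png

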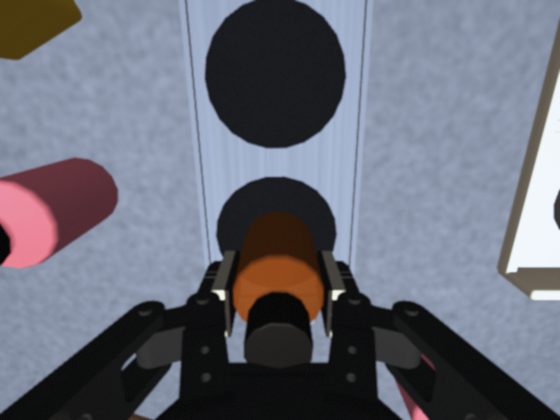

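Request:
servo_tool(
  travel=[
    [0,0,-3],
    [0,0,-10],
    [0,0,-22],
    [0,0,-36],
    [0,0,-52],
    [0,0,-66],
    [0,0,-78],
    [0,0,-86],
    [0,0,-90],
    [0,0,-90],
  ],
  twist=[
    [0,0,0],
    [0,0,0],
    [0,0,0],
    [0,0,0],
    [0,0,0],
    [0,0,0],
    [0,0,0],
    [0,0,0],
    [0,0,0],
    [0,0,0],
  ],
  hand=[34,34,34,34,34,34,34,34,34,34],
)

```text
time: 31.5
tcp_pos: [0.4667, -0.1845, 0.1242]
orientation: [2.176, 2.265, 0.004]
ft_force: [-0.0, -0.7, -2.5]
grip_width: 0.0384
```

```bash
python3 - <<'E'
from h import *
s=manip.sense(); print(s["time"],s["tcp_pos"],s["grip_width"],s["ft_force"])
print(delta([.6423,.1038,.123],np.radians(2)))
E
```

```text
31.5 [ 0.46670579 -0.18446726  0.12421332] 0.03844741231067109 [-0.03071528 -0.65281409 -2.50371313]
(array([281., 187.,   2.]), array([ 0.1, -0.1,  0.3]))
```

Request:
servo_tool(
  travel=[
    [5,3,0],
    [14,9,0],
    [28,19,0],
    [45,30,0],
    [63,42,0],
    [82,55,0],
    [101,67,0],
    [120,80,0],
    [139,92,0],
    [158,105,0],
    [177,118,0],
    [196,130,0],
    [214,142,0],
    [232,154,0],
    [248,165,0],
    [262,174,0],
    [272,181,0],
    [278,185,1],
    [281,187,1],
    [281,187,1],
  ],
  twist=[
    [0,0,0],
    [0,0,0],
    [0,0,0],
    [0,0,0],
    [0,0,0],
    [0,0,0],
    [0,0,0],
    [0,0,0],
    [0,0,0],
    [0,0,0],
    [0,0,0],
    [0,0,0],
    [0,0,0],
    [0,0,0],
    [0,0,0],
    [0,0,0],
    [0,0,0],
    [0,0,0],
    [0,0,0.3],
    [0,0,0.3],
  ],
  hand=[34,34,34,34,34,34,34,34,34,34,34,34,34,34,34,34,34,34,34,34],
)

```text
time: 33.17
tcp_pos: [0.6419, 0.1052, 0.1228]
orientation: [-2.18, -2.26, -0.002]
ft_force: [-0.2, 0.2, -1.7]
grip_width: 0.0388
```

```bash
python3 - <<'E'
from h import *
import cv2
s=manip.sense(); print(s["time"],s["tcp_pos"],s["ft_force"],s["grip_width"])
print(delta([.6423,.1038,.0298],np.radians(2)))
cv2.imwrite("pics/w16.png",manip.grab_frame("wrist")[:,:,::-1])
E
```

```text
33.1667 [0.64186739 0.10523171 0.12283548] [-0.22755932  0.16075557 -1.73722217] 0.03883152219598705
(array([-1.6,  0.4, 93. ]), array([ 0. , -0.1,  0.1]))
```

View pics/w16.png

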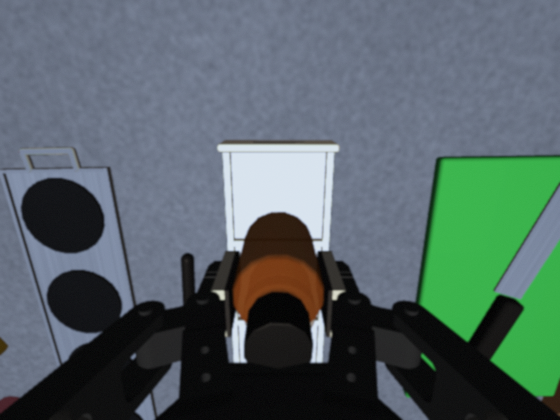

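Request:
servo_tool(
  travel=[
    [-1,0.4,4],
    [-1.4,0.4,12],
    [-1.4,0.4,24],
    [-1.4,0.4,38],
    [-1.4,0.4,52],
    [-1.4,0.4,65],
    [-1.4,0.4,75],
    [-1.4,0.4,82],
    [-1.4,0.4,86],
    [-1.4,0.4,88.5],
    [-1.4,0.4,90],
    [-1.4,0.4,91.5],
    [-1.4,0.4,92.5],
    [-1.4,0.4,93],
    [-1.4,0.4,93],
  ],
  twist=[
    [0,0,0],
    [0,0,0],
    [0,0,0],
    [0,0,0],
    [0,0,0],
    [0,0,0],
    [0,0,0],
    [0,0,0],
    [0,0,0],
    [0,0,0],
    [0,0,0],
    [0,0,0],
    [0,0,0],
    [0,0,0],
    [0,0,0],
  ],
  hand=[34,34,34,34,34,34,34,34,34,34,34,34,34,34,34],
)

```text
time: 34.47
tcp_pos: [0.6424, 0.1026, 0.0305]
orientation: [-2.182, -2.26, -0.002]
ft_force: [0.2, 0.5, -1.3]
grip_width: 0.0386
```

Request:
servo_tool(
  travel=[
    [0,0,0.4],
    [0,0,0.7],
    [0,0,0.7],
  ],
  twist=[
    [0,0,0],
    [0,0,0],
    [0,0,0],
  ],
  hand=[34,34,34],
)

```text
time: 34.72
tcp_pos: [0.6425, 0.1026, 0.0299]
orientation: [-2.182, -2.26, -0.002]
ft_force: [-0.5, -0.4, -2.0]
grip_width: 0.0388
```

Request:
servo_tool(
  travel=[
    [0.7,0,0],
    [1,0,0.3],
    [1,0,0.6],
    [1,0,0.8],
    [1,0,0.8],
  ],
  twist=[
    [0,0,0],
    [0,0,0],
    [0,0,0],
    [0,0,0],
    [0,0,0],
  ],
  hand=[34,34,34,34,34],
)

```text
time: 35.13
tcp_pos: [0.6426, 0.1037, 0.0297]
orientation: [-2.182, -2.26, -0.003]
ft_force: [-1.3, 0.7, 1.8]
grip_width: 0.0387
```

Contact. I'll release slowly and rise.

Request:
servo_tool(
  travel=[
    [0,0,0],
    [0,0,0],
    [0,0,0],
    [0,0,0],
    [0,0,0],
    [0,0,0],
    [0,0,-5],
    [0,0,-15],
    [0,0,-30],
    [0,0,-50],
    [0,0,-72],
    [0,0,-94],
    [0,0,-112],
    [0,0,-126],
    [0,0,-134],
    [0,0,-136],
    [0,0,-136],
  ],
  twist=[
    [0,0,0],
    [0,0,0],
    [0,0,0],
    [0,0,0],
    [0,0,0],
    [0,0,0],
    [0,0,0],
    [0,0,0],
    [0,0,0],
    [0,0,0],
    [0,0,0],
    [0,0,0],
    [0,0,0],
    [0,0,0],
    [0,0,0],
    [0,0,0],
    [0,0,0],
  ],
  hand=[40,44,52,62,74,85,85,85,85,85,85,85,85,85,85,85,85],
)

```text
time: 36.55
tcp_pos: [0.6427, 0.1035, 0.1665]
orientation: [2.182, 2.26, 0.005]
ft_force: [1.2, -0.6, -1.2]
grip_width: 0.0851
```

Request:
servo_tool(
  travel=[
    [5,-4,0],
    [15,-12,0],
    [30,-24,0],
    [48,-38,0],
    [68,-54,0],
    [88,-70,0],
    [108,-86,0],
    [128,-102,0],
    [146,-117,0],
    [162,-130,0],
    [175,-140,0],
    [183,-146,0],
    [187,-149,0],
    [188,-150,0],
    [188,-150,0],
  ],
  twist=[
    [0,0,0],
    [0,0,0],
    [0,0,0],
    [0,0,0],
    [0,0,0],
    [0,0,0],
    [0,0,0],
    [0,0,0],
    [0,0,0],
    [0,0,0],
    [0,0,0],
    [0,0,0],
    [0,0,0],
    [0,0,0],
    [0,0,0],
  ],
  hand=[85,85,85,85,85,85,85,85,85,85,85,85,85,85,85],
)

```text
time: 37.8
tcp_pos: [0.4862, 0.2857, 0.1662]
orientation: [2.182, 2.259, 0.004]
ft_force: [0.1, 0.3, 0.1]
grip_width: 0.0851
```

```bash
python3 - <<'E'
from h import *
import cv2
s=manip.sense(); print(s["time"],s["tcp_pos"])
b=manip.grab_frame("top")[:,:,::-1]; cv2.imwrite("pics/top17.png",b)
cv2.imwrite("pics/top17c.png",cv2.resize(b[85:175,165:390],None,fx=3.5,fy=3.5,interpolation=cv2.INTER_CUBIC))
cv2.imwrite("pics/scene17.png",manip.grab_frame("scene")[:,:,::-1])
E
```

```text
37.8 [0.48620724 0.28566231 0.16616242]
```

View pics/top17c.png

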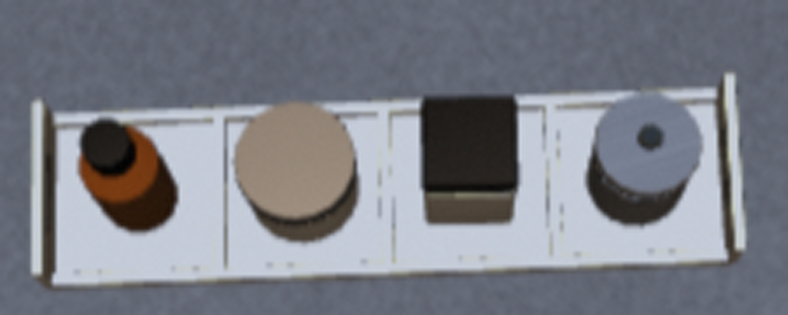

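View pics/scene17.png

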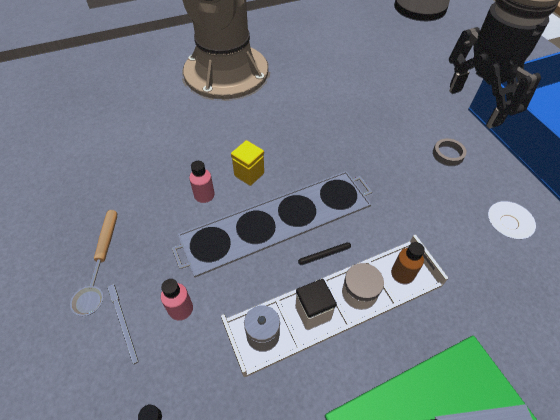

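```bash
python3 - <<'E'
from h import *
np.set_printoptions(precision=4,suppress=True)
C=lambda u,v,z:ray("top",165+(u+.5)/3.5-.5,85+(v+.5)/3.5-.5,z)
c=np.array([.6461,-.0255]);th=np.radians(1.96); A=np.array([[np.cos(th),np.sin(th)],[-np.sin(th),np.cos(th)]])
for n,p in dict(bottlecap=C(108,146,.089),pot=C(295,161,.053),can=C(469.5,141.5,.071),tin=C(648,144,.061),knob=C(650,137,.067)).items():
    print(n,p,(A@(p[:2]-c))*1000)
E
```

```text
bottlecap [0.6405 0.1006 0.089 ] [ -1.2761 126.1913]
pot [0.645  0.0171 0.053 ] [ 0.3212 42.6549]
can [ 0.648  -0.0675  0.071 ] [  0.4628 -42.08  ]
tin [ 0.6497 -0.1531  0.061 ] [  -0.7161 -127.6376]
knob [ 0.6511 -0.1533  0.067 ] [   0.6414 -127.9174]
```

All four measure within 3 mm of their pocket centres, upright and in the right order, and the gripper is clear. Handing in.

```bash
python3 - <<'E'
from cell import manip
print(manip.hand_in()); print(manip.sense()["time"])
E
```

```text
the job is handed in; nothing more can be done
None
the job is handed in; nothing more can be done
```

I moved all four containers from the tray into the carrier in reverse order and handed the job in at about 38 s. Seen from the robot, left to right, the carrier now holds the bottle, pot, canister and tin. Each one was lowered until the wrist force showed contact with the pocket floor, then released. I never touched the red bottles or the yellow canister.

In the last pictures all four stand upright in the right pockets with the gripper clear. The top camera puts each one within about 3 mm of its pocket centre. The bottle is furthest off, at about 3 mm toward the robot's right.

One disagreement: the wrist camera read 2–3 mm further left (+y) than the top camera, so I used the top camera for placing. Hand-in gave no verdict.

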